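Fit the bayonet cap to the coolant filter housing and hold it home

TASK

Lift the metal bayonet cap by its tab up and off the hook, and lower it into the round filter housing with its two lugs going through the two notches. Push it down against the spring until its flange sits flush on the housing's rim, turn it a quarter turn clockwise (seen from above) to its stop, and finish while still gripping the cap and holding it pressed down flush, fully turned and not let go. Do not push the small things lying around out of their places.

Things in the scene. Friction and masses are not known exactly. Their poses are not given: they have to be found in the camera images.
- cap: Loose aluminium bayonet cap, 100 mm tall, 0.13-0.25 kg. Origin: centre of its underside; z up along its axis. Round neck 36 mm diameter (foot chamfered to 30), z 0-18 mm; round flange 66 mm diameter, z 18-24; upright flat tab 12 mm thick (along x), 40 mm wide (along y), z 24-100. Half a turn about z leaves it the same. It hangs on the hook by the window in its tab.
- cap_grip (a point): On the cap's axis, 85 mm above the cap's origin, in the solid top of the tab (z 60-100 mm of the cap): grip here from above, across the 12 mm thickness. Axes as the cap's. Between z 32 and 60 mm the tab has a window 24 mm wide (y); the peg goes through it along x.
- cap_lug (a point): Middle of one of the two lugs of the cap (at +y; the other is at -y, 41 mm away), 5 mm above the cap's underside. Each lug is 12 mm wide (x), 6 mm high (z 2-8 mm of the cap) and reaches 26 mm from the cap's axis. The lugs stand below the tab's two narrow edges.
- hook: Fixed steel hook stand. Origin: underside of its foot, below the hanging point; z up; the peg points along its -x (roughly to the robot). Foot x -50 to 55 mm, y +-35, 8 mm thick. Post at x = 45 mm; horizontal round peg of 8 mm, top 95 mm up. Nothing is higher than 101 mm. The cap hangs with its x along hook x (within 0.05 rad), its axis within 6 mm of the origin, its underside 35 mm up.
- hook_tip (a point): Tip of the peg, 26 mm along the hook's -x from its origin and 97 mm up; it is turned up, its top 6 mm above the peg's top. To come off, the cap must rise 7 to 19 mm (13 is best), then move along the hook's -x: at least 45 mm for the tab to clear the tip, 70 mm before the flange may rise past it.
- hook_hang (a point): Top of the peg above the hook's origin, where the cap's window rests; 95 mm above the surface.
- housing: Fixed round steel filter housing. Origin: underside centre of its 104 mm square foot; z up. Pot 80 mm across outside, rim 45 mm up. The cap enters with its y along the housing's y (either way round) and is home with its y along the housing's x. Flange flush on the rim: cap's underside 27 mm above this origin; lugs up against the lip's underside: 31 mm. The lugs turn only between these.
- housing_mouth (a point): Centre of the mouth, level with the rim, 45 mm above the housing's origin; axes as the housing's. The mouth has a lip 6 mm thick, top flush with the rim, with a round opening of 40 mm. Below it the bore is 61 mm wide, and stops let the lugs turn only clockwise seen from above, from the notches to about 6 degrees past a quarter turn (6 degrees anticlockwise).
- housing_notch (a point): Middle of one of the two notches in the lip (at the housing's +y, 25 mm from its axis, level with the rim; the other is opposite at -y). Each is 18 mm wide and reaches 30 mm from the axis; the lugs go down through them. A rib on the outside of the pot marks each notch.
- spring_pad (a joint): Spring-loaded pad (20 mm diameter) in the middle of the housing, pressed down by the cap's underside; m, 0 = up (pad 6 mm below the rim), 0.012 = cap flush, 0.016 = limit. It pushes back with 4 N at first touch, 10 N at flush (500 N/m).
- ring_gauge: Bystander: plain steel setting ring, 60 mm across, 14 mm high. Origin: centre of its underside. Leave it where it is.
- vee_block: Bystander: grey V-block, 45 x 40 x 30 mm. Origin: centre of its underside. Leave it where it is.
- black_nut: Bystander: black hexagon nut, 28 mm across, 13 mm high. Origin: centre of its underside. Leave it where it is.
- knurled: Bystander: knurled round nut, 36 mm across, 16 mm high. Origin: centre of its underside. Leave it where it is.
- pin: Bystander: standing stop pin, 22 mm across, 41 mm high. Origin: centre of its underside. Leave it where it is.
- jack: Bystander: small screw jack, 48 mm high. Origin: centre of its underside. Leave it where it is.
- blank: Bystander: square tool blank, 77 mm long, 10 mm thick, lying flat. Origin: centre of its underside. Leave it where it is.
Not all that is in view belongs to the job. Of the things shaped like the cap, the aluminium one is meant.

How it is judged:
By the outcome, as a careful person would: the job done as asked, in the order asked, and still so for the second after the job is handed in, while the arm keeps its last pose, push and grip.
It also fails if it takes over 45 s, if anything falls off the work surface, if the arm or the gripper's body presses on something with over 40 N, if the wrist force passes 120 N, or if a joint passes its speed limit or range.

ROBOT

A 6-joint arm with a two-finger parallel gripper is mounted at the origin on a cart in front of the work surface, level with it; the furniture and walls round the work are solid. World frame = base frame: x ahead of the robot, y to its left, z up, the work surface at z = 0. Lengths are in m, angles in rad, forces in N, time in s.
With the tool pointing down it reaches from about 0.4 to 0.825 m from the base axis. Payload 7 kg.
Tool frame: the origin (TCP) lies on the centre line of the jaws, within the pads' length; the fingertips stand 25 mm ahead of it and the grasp point (between the pads) lies 6 mm ahead of it; z points along the fingers, y is the line along which they close (so a half turn about z gives the same grasp; the last joint's range is limited). The gripper opens to 88 mm and grips with 3 to 60 N. Pads are 19 mm wide; open, the fingers measure 130 mm over their backs; the gripper's body (78 mm by 193 mm) begins 47 mm behind the grasp point.
Start: joints at [1.456, 0.359, 0.012, 0, -1.224, -0.288], TCP at [0.265, 0.621, 0.252] pointing down, gripper open.
Joint ranges: [-3.07, 3.07], [-1.43, 2.12], [-1.02, 1.25], [-3.03, 1.67], [-3.05, -0], [-3.03, 3.03]. Speed limits (rad/s): [2.39, 2.39, 3.01, 3.14, 3.14, 3.14].

INTERFACE

Orientations are given as [roll, pitch, yaw] about the fixed x, y, z axes, in that order (R = Rz(yaw) Ry(pitch) Rx(roll)).
In Python, from station import readout, vision, arm gives the robot as it stands. The module is installed in compiled form; this text tells all that it offers.
- The arm moves only by the tool carry_out, never from a script. Its argument "commands" is a list of rows, each an object with "dp": the shift along the tool's x, y, z in m, a list of three; "rotation": the turn, a rotation vector about the tool's x, y, z in degrees, a list of three. In form: [{"dp": [dx, dy, dz], "rotation": [wx, wy, wz]}, ...]. A call has 1 to 8 rows; each row shifts and turns the commanded pose from where the row before left it, along the tool's axes as they then stand; what a row does not reach is not made up. A row lasts 1/8 s, in which the tool goes at most 62.5 mm and 10.7 degrees, less where a joint would pass 70% of its speed; a pose out of reach is approached as far as the arm can. A call with a gripper value outside its range is refused whole. "grip" is the finger opening in m, from 0 to 0.0876, set as the call begins (left out, the last holds). The fingers move at their own pace and stop on an object; "force" is the grip in N (left out, the last holds). Time passes only in rows, so rows that do not move let the fingers close. It gives the time, the measured TCP pose, the force, the opening and the grip force at its end, in the units of the state.
- readout.get_state(): the state, without advancing time (a new reading comes with each control period).
- vision.grab_frame(name): name is "scene" or "top"; returns (picture, depth): 420x560x3 uint8, red, green, blue; 420x560 float32, m along the optical axis (not along the pixel's ray), 0 where there is no reading.
- vision.calibration(name): a dict with "fovy" (degrees; the focal length in pixels is half the picture's height over the tangent of half this angle, whatever the lens; pixels are square), "cx", "cy" (the principal point, pixels), "origin" and "attitude" of the camera in the world. Camera axes: x right, y down, z forward; pixel columns grow to the right and rows downward; lengths in m; the calibration is good to about 2 mm. A picture is of the moment at which its call begins. calibration takes no time and is no camera call.
- arm.job_done(): hands the job in; it is judged then, once.
Trained networks look in the newest picture that a camera, given by its name, has taken for a name from the list of things; names that differ only in an ending like _2 or _b are one class to them, and where a whole thing is asked for, a point or a joint stands for the part that bears it (a point fixed in the world has none). Each returns a list of dicts, best first, with "score" (0 to 1); they miss things now and then, are a little off and sometimes report something else, mostly with a low value. They report only what shows in the picture. A call takes as long as a camera call. They do not tell look-alikes from the thing itself.
- vision.trace(label, camera): "pixels" (420x560 bool, what is visible of it) and "position" ([row, column] in pixels, amid what is visible of it).
The state is a dict: "t": time; "q": joint angles; "qd": joint speeds; "joint_efforts": joint torques, N m; "eef_pos": TCP position; "ee_rot": TCP orientation; "force": force on the tool from outside, world axes, zero at the start; "moment": the same for the moment, N m; "width": finger opening in m; "gripper_force": force on a finger pad.
Only numpy, scipy, OpenCV 4.12 (cv2) and the standard library are available. Lean on these libraries where they do the work, as an engineer would, in place of code of your own. Each camera call takes 0.05 s, during which the arm holds its last target. There are 200 camera calls.

## Working session

There is one attempt and no reset: what is moved stays moved. The work goes in short steps, Python scripts to look and compute and a tool call to move; the robot and the scene stay as the last step left them, time stands still between calls to the robot, and variables do not carry over. Pictures are saved under pics/ and viewed, at most 10 in all, crops included, and the job is handed in when it is done.

Besides the shell and the picture viewer there is one more tool, called after "Request:" in YAML: its name, and indented under it one key for each argument. carry_out: Moves the arm, as the interface text tells. Its arguments: {"type":"object","properties":{"commands":{"type":"array"},"grip":{"type":"number"},"force":{"type":"number"}},"required":["commands"]}

```bash
mkdir -p pics; cat > h.py <<'E'
import numpy as np, cv2
from scipy.spatial.transform import Rotation as R
from station import readout, vision, arm
def cal(n):
    c=vision.calibration(n); f=210/np.tan(np.radians(c["fovy"])/2)
    a=np.array(c["attitude"],float)
    M=a if a.shape==(3,3) else R.from_euler('xyz',a).as_matrix()
    return f,c["cx"],c["cy"],np.array(c["origin"]),M
def cloud(n,d):
    f,cx,cy,o,M=cal(n); v,u=np.mgrid[:420,:560]
    p=np.stack([(u-cx)/f*d,(v-cy)/f*d,d],-1)@M.T+o
    p[d<=0]=np.nan
    return p
def proj(n,P):
    f,cx,cy,o,M=cal(n); p=(np.atleast_2d(P)-o)@M
    return np.c_[f*p[:,0]/p[:,2]+cx,f*p[:,1]/p[:,2]+cy]
E
python3 - <<'E'
from h import *
for n in("scene","top"):
    print(n,vision.calibration(n))
    im,d=vision.grab_frame(n); np.savez(n,im=im,d=d); cv2.imwrite(f"pics/{n}.png",im[...,::-1])
    P=cloud(n,d)
    for l in("cap","hook","housing","cap_grip","cap_lug","hook_tip","hook_hang","housing_mouth","housing_notch","ring_gauge","vee_block","black_nut","knurled","pin","jack","blank"):
        for r in vision.trace(l,n):
            if r["score"]>.3:
                m=r["pixels"]; q=P[m]; print(n,l,round(r["score"],2),np.round(r["position"]),m.sum(),np.round(np.nanmedian(q,0),3) if m.any() else '', np.round(np.nanpercentile(q[:,2],98),3) if m.any() else '')
print(readout.get_state())
E
```

```text
scene {'fovy': 54.42942012229155, 'cx': 285.9864397923462, 'cy': 217.1722432036592, 'origin': array([ 0.18642404, -0.64792929,  0.8130961 ]), 'attitude': array([-2.34845468, -0.00802246, -0.52398162])}
scene cap 0.74 [157. 292.] 409 [0.729 0.248 0.036] 0.102
scene cap 0.6 [347. 277.] 922 [ 0.379 -0.288  0.027] 0.102
scene cap 0.58 [188. 237.] 423 [0.51  0.148 0.061] 0.136
scene hook 0.95 [206. 247.] 615 [0.518 0.147 0.009] 0.093
scene housing 0.6 [280. 296.] 1591 [ 0.507 -0.158  0.022] 0.048
scene cap_grip 0.98 [342. 277.] 943 [ 0.379 -0.288  0.027] 0.102
scene cap_grip 0.71 [155. 288.] 420 [0.727 0.248 0.035] 0.102
scene cap_grip 0.57 [192. 238.] 475 [0.51  0.151 0.061] 0.136
scene cap_lug 0.73 [160. 288.] 470 [0.729 0.249 0.029] 0.102
scene cap_lug 0.71 [345. 276.] 931 [ 0.379 -0.288  0.027] 0.102
scene cap_lug 0.67 [191. 240.] 451 [0.51  0.149 0.061] 0.136
scene hook_tip 0.62 [206. 249.] 704 [0.524 0.148 0.009] 0.096
scene hook_tip 0.46 [356. 317.] 124 [ 0.458 -0.338  0.014] 0.017
scene hook_hang 0.68 [203. 245.] 673 [0.523 0.148 0.009] 0.097
scene housing_mouth 0.92 [278. 295.] 1
[... 2268 characters left out ...]
[223. 224.] 588 [0.53  0.144 0.01 ] 0.097
{'t': 1.7, 'q': array([ 1.45612363e+00,  3.58611331e-01,  1.19192887e-02,  3.41127851e-05,
       -1.22409541e+00, -2.88098970e-01]), 'qd': array([ 0.00096654, -0.00044924,  0.00082611,  0.00020139,  0.00059297,
        0.00086862]), 'joint_efforts': array([-8.01515125e-04, -5.82362580e+01,  2.93306476e+01,  7.00239524e+00,
        1.27004989e-02, -2.08226857e-05]), 'eef_pos': array([0.26460154, 0.62097036, 0.25156847]), 'ee_rot': array([-3.14157503e+00, -2.82382425e-05, -4.02760081e-01]), 'force': array([-0.1561654 , -1.32136718, -0.10133637]), 'moment': array([0.06365892, 0.04320374, 0.03661977]), 'gripper_force': 0.0, 'width': 0.08776455569365792}
```

View pics/scene.png

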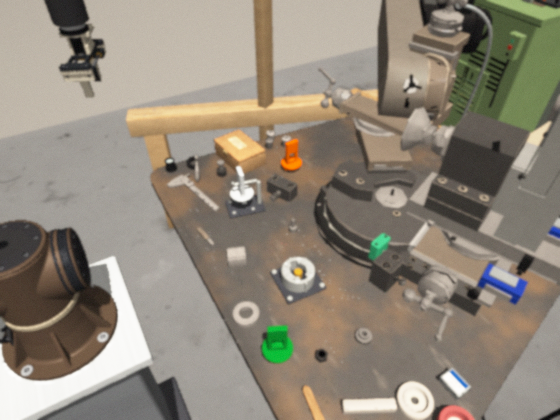

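View pics/top.png

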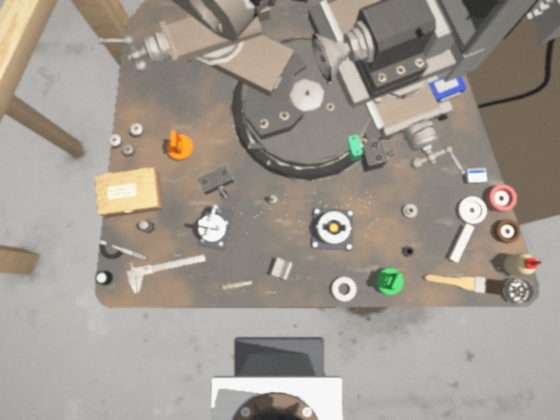

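The aluminium cap hangs on the hook at scene (237,190) / top (212,227). The orange and green ones are look-alikes. The housing is at scene (297,275) / top (333,228).

```bash
cat > m.py <<'E'
from h import *
from scipy.optimize import least_squares
V={}
for n in("scene","top"):
    z=np.load(n+".npz"); P=cloud(n,z["d"]); V[n]=(z["im"],P)
    # table offset near
    for nm,c,r in(("hook",(.52,.15),.12),("hous",(.51,-.15),.12)):
        dxy=np.hypot(P[...,0]-c[0],P[...,1]-c[1])
        t=P[(dxy<r)&(dxy>.08)&(abs(P[...,2])<.007)]; z0=np.median(t[:,2])
        print(n,nm,"table z",z0.round(4),len(t))
        if nm=="hous":
            q=P[(dxy<.06)&(abs(P[...,2]-z0-.045)<.004)]
            f=least_squares(lambda p:np.clip(np.hypot(q[:,0]-p[0],q[:,1]-p[1])-.040,0,1)+0,[*np.median(q[:,:2],0)])
            print(" rim",len(q),"median",np.median(q,0).round(4),"mid",((np.percentile(q,1,0)+np.percentile(q,99,0))/2).round(4),np.ptp(q,0).round(3))
            m=((dxy<.085)&(abs(P[...,2]-z0-.008)<.006))
        else:
            m1=(dxy<.06)&(P[...,2]-z0>.122); q=P[m1]
            w,v=np.linalg.eigh(np.cov(q[:,:2].T)); print(" tabtop",len(q),q.mean(0).round(4),q[:,2].max().round(4),"yaw of long axis",np.degrees(np.arctan2(v[1,1],v[0,1])).round(1),np.sqrt(w*12).round(4))
            q=P[(dxy<.07)&(abs(P[...,2]-z0-.056)<.008)]
            print(" flange",len(q),"mid",((np.percentile(q,1,0)+np.percentile(q,99,0))/2).round(4),np.ptp(q,0).round(3))
            m=((dxy<.085)&(abs(P[...,2]-z0-.008)<.004))
        q=P[m][:,:2].astype(np.float32); print(" foot",len(q),cv2.minAreaRect(q*1000))
im=V["scene"][0]; T=V["top"][0]
S=lambda a,s:cv2.resize(a,None,fx=s,fy=s,interpolation=cv2.INTER_CUBIC)
a=S(im[155:235,195:285],4);b=S(im[240:320,250:340],4);c=S(T[190:270,170:260],4.);d=S(T[190:270,290:380],4)
cv2.imwrite("pics/crops.png",np.vstack([np.hstack([a[:300],b[:300]]),np.hstack([c[:300],d[:300]])])[...,::-1])
E
python3 m.py
```

```text
scene hook table z 0.001 1688
 tabtop 64 [0.5126 0.155  0.1329] 0.1378 yaw of long axis 79.5 [0.0124 0.0435]
 flange 272 mid [0.5232 0.1577 0.0574] [0.085 0.065 0.016]
 foot 517 ((508.13983154296875, 167.40521240234375), (88.25662231445312, 133.40420532226562), 75.99270629882812)
scene hous table z 0.0007 3454
 rim 510 median [ 0.5138 -0.1458  0.0456] mid [ 0.5157 -0.1435  0.0454] [0.079 0.087 0.008]
 foot 816 ((508.82879638671875, -154.6484375), (160.18096923828125, 167.59947204589844), 63.36860656738281)
top hook table z 0.0011 3346
 tabtop 99 [0.5175 0.157  0.135 ] 0.1425 yaw of long axis 79.0 [0.0127 0.0411]
 flange 356 mid [0.5179 0.1571 0.0596] [0.083 0.063 0.013]
 foot 616 ((520.7552490234375, 148.77078247070312), (162.57589721679688, 164.2150421142578), 22.02707290649414)
top hous table z 0.0012 3687
 rim 503 median [ 0.5173 -0.1455  0.0458] mid [ 0.5195 -0.1453  0.0462] [0.076 0.082 0.008]
 foot 1305 ((509.6983337402344, -149.3809356689453), (167.23785400390625, 165.3326416015625), 89.52117156982422)
```

View pics/crops.png

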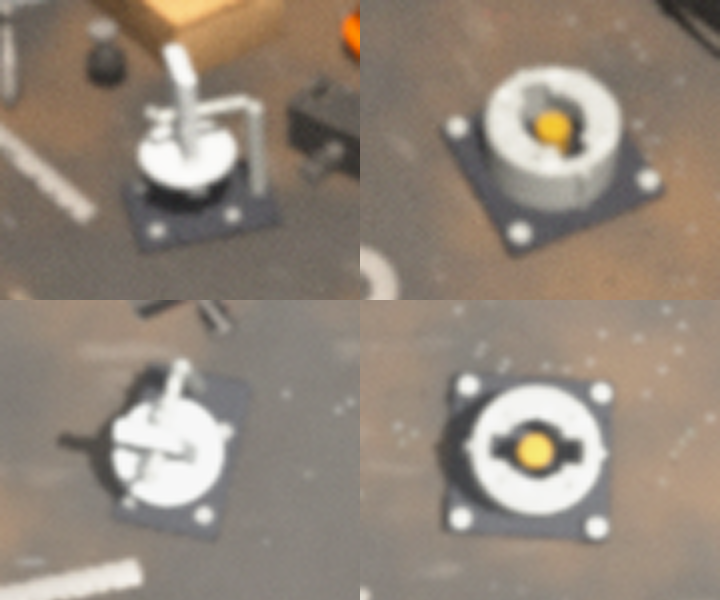

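The crops show the cap on its peg, with the tab nearly along world y (about 79°). The housing's notches lie left and right in the top view, roughly along world ±y, with a turn of about -3.6°. I'll approach the hover pose over the cap.

Request:
carry_out:
  commands:
    - {"dp":[0.046,0.037,0.005],"rotation":[0,0,0]}
    - {"dp":[0.046,0.037,0.005],"rotation":[0,0,0]}
    - {"dp":[0.046,0.037,0.005],"rotation":[0,0,0]}
    - {"dp":[0.046,0.037,0.005],"rotation":[0,0,0]}
    - {"dp":[0.046,0.037,0.005],"rotation":[0,0,0]}
    - {"dp":[0.046,0.037,0.005],"rotation":[0,0,0]}
    - {"dp":[0.046,0.037,0.005],"rotation":[0,0,0]}
    - {"dp":[0.046,0.037,0.005],"rotation":[0,0,0]}
  grip: 0.045
  force: 30

```text
t: 2.7
eef_pos: [0.4878, 0.2028, 0.2119]
ee_rot: [-3.141, -0.001, -0.402]
force: [-0.7, 0.5, -0.9]
width: 0.045
gripper_force: 0.0
```

Request:
carry_out:
  commands:
    - {"dp":[0,0,0],"rotation":[0,0,9.75]}
    - {"dp":[0,0,0],"rotation":[0,0,9.75]}
    - {"dp":[0,0,0],"rotation":[0,0,9.75]}
    - {"dp":[0,0,0],"rotation":[0,0,9.75]}
    - {"dp":[0,0,0],"rotation":[0,0,9.75]}
    - {"dp":[0,0,0],"rotation":[0,0,9.75]}
    - {"dp":[0,0,0],"rotation":[0,0,9.75]}
    - {"dp":[0,0,0],"rotation":[0,0,9.75]}

```text
t: 3.7
eef_pos: [0.4872, 0.2044, 0.2118]
ee_rot: [-3.141, 0.0, -1.77]
force: [-0.3, -0.2, -0.4]
width: 0.0451
gripper_force: 0.0
```

Request:
carry_out:
  commands:
    - {"dp":[0.021,-0.018,0],"rotation":[0,0,0]}
    - {"dp":[0.021,-0.018,0],"rotation":[0,0,0]}
    - {"dp":[0,0,0.02],"rotation":[0,0,0]}
    - {"dp":[0,0,0.02],"rotation":[0,0,0]}
    - {"dp":[0,0,0],"rotation":[0,0,0]}
  grip: 0.036

```text
t: 4.32
eef_pos: [0.5136, 0.1556, 0.1704]
ee_rot: [3.14, -0.002, -1.765]
force: [0.3, -0.1, 0.8]
width: 0.0364
gripper_force: 0.0
```

```bash
python3 - <<'E'
from h import *
S=lambda a,s:cv2.resize(a,None,fx=s,fy=s,interpolation=cv2.INTER_CUBIC)
im,d=vision.grab_frame("scene"); T,dt=vision.grab_frame("top")
np.savez("s2",im=im,d=d,T=T,dt=dt)
cv2.imwrite("pics/hover.png",np.hstack([S(im[130:230,190:290],4),S(T[180:280,165:265],4)])[...,::-1])
E
```

```text
(no output)
```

View pics/hover.png

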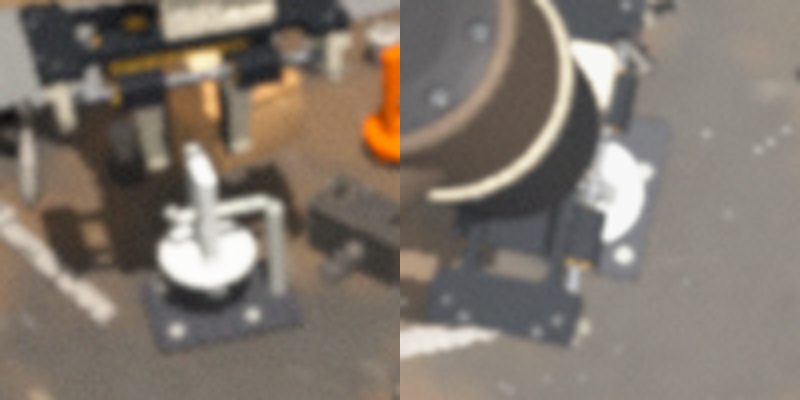

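The fingers straddle the tab in the scene view, with their midpoint at crop (196,157) and the tab top at (200,160). Now I'll descend and grip.

Request:
carry_out:
  commands:
    - {"dp":[0,0,0.015],"rotation":[0,0,0]}
    - {"dp":[0,0,0.015],"rotation":[0,0,0]}
    - {"dp":[0,0,0.011],"rotation":[0,0,0]}
    - {"dp":[0,0,0],"rotation":[0,0,0]}

```text
t: 4.92
eef_pos: [0.5138, 0.1558, 0.1293]
ee_rot: [3.14, -0.002, -1.764]
force: [0.6, 0.7, 0.3]
width: 0.036
gripper_force: 0.0
```

Request:
carry_out:
  commands:
    - {"dp":[0,0,0],"rotation":[0,0,0]}
    - {"dp":[0,0,0],"rotation":[0,0,0]}
    - {"dp":[0,0,0],"rotation":[0,0,0]}
    - {"dp":[0,0,0],"rotation":[0,0,0]}
    - {"dp":[0,0,0],"rotation":[0,0,0]}
  grip: 0.0
  force: 45

```text
t: 5.55
eef_pos: [0.5148, 0.1564, 0.131]
ee_rot: [-3.141, 0.001, -1.764]
force: [0.2, 0.6, 2.8]
width: 0.012
gripper_force: 45.0
```

Request:
carry_out:
  commands:
    - {"dp":[0,0,-0.006],"rotation":[0,0,0]}
    - {"dp":[0,0,-0.007],"rotation":[0,0,0]}
    - {"dp":[0,0,0],"rotation":[0,0,0]}

```text
t: 5.92
eef_pos: [0.5146, 0.1564, 0.1442]
ee_rot: [-3.141, 0.001, -1.764]
force: [0.1, 0.9, -1.6]
width: 0.0119
gripper_force: 45.0
```

Request:
carry_out:
  commands:
    - {"dp":[0,0.012,0],"rotation":[0,0,0]}
    - {"dp":[0,0.012,0],"rotation":[0,0,0]}
    - {"dp":[0,0.012,0],"rotation":[0,0,0]}
    - {"dp":[0,0.012,0],"rotation":[0,0,0]}
    - {"dp":[0,0.012,0],"rotation":[0,0,0]}
    - {"dp":[0,0.012,0],"rotation":[0,0,0]}
    - {"dp":[0,0.008,0],"rotation":[0,0,0]}
    - {"dp":[0,0,0],"rotation":[0,0,0]}

```text
t: 6.92
eef_pos: [0.4355, 0.1718, 0.1437]
ee_rot: [-3.141, 0.0, -1.763]
force: [0.1, -0.8, -1.1]
width: 0.0117
gripper_force: 45.0
```

Request:
carry_out:
  commands:
    - {"dp":[0,0,-0.02],"rotation":[0,0,0]}
    - {"dp":[0,0,-0.02],"rotation":[0,0,0]}
    - {"dp":[0,0,-0.02],"rotation":[0,0,0]}
    - {"dp":[0.03,-0.014,0],"rotation":[0,0,0]}
    - {"dp":[0.04,-0.019,0],"rotation":[0,0,0]}
    - {"dp":[0.04,-0.019,0],"rotation":[0,0,0]}
    - {"dp":[0.04,-0.019,0],"rotation":[0,0,0]}
    - {"dp":[0.04,-0.019,0],"rotation":[0,0,0]}

```text
t: 7.92
eef_pos: [0.4883, -0.0337, 0.2037]
ee_rot: [-3.141, 0.0, -1.764]
force: [1.3, -0.7, -1.6]
width: 0.012
gripper_force: 45.0
```

Request:
carry_out:
  commands:
    - {"dp":[0.04,-0.019,0],"rotation":[0,0,0]}
    - {"dp":[0.04,-0.019,0],"rotation":[0,0,0]}
    - {"dp":[0.026,-0.012,0.0],"rotation":[0,0,0]}
    - {"dp":[0,0,0],"rotation":[0,0,-3.5]}
    - {"dp":[0,0,0],"rotation":[0,0,-4]}
    - {"dp":[0,0,0.02],"rotation":[0,0,0]}
    - {"dp":[0,0,0],"rotation":[0,0,0]}
    - {"dp":[0,0,0],"rotation":[0,0,0]}

```text
t: 8.93
eef_pos: [0.5168, -0.1459, 0.184]
ee_rot: [-3.141, -0.0, -1.633]
force: [0.6, -0.1, -1.4]
width: 0.0117
gripper_force: 45.0
```

```bash
python3 - <<'E'
from h import *
S=lambda a,s:cv2.resize(a,None,fx=s,fy=s,interpolation=cv2.INTER_CUBIC)
im,d=vision.grab_frame("scene"); T,dt=vision.grab_frame("top")
np.savez("s3",im=im,d=d,T=T,dt=dt,**{k:readout.get_state()[k] for k in("eef_pos","ee_rot")})
cv2.imwrite("pics/hov2.png",np.hstack([S(im[205:325,250:350],4),S(T[180:300,285:385],4)])[...,::-1])
E
```

```text
(no output)
```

View pics/hov2.png

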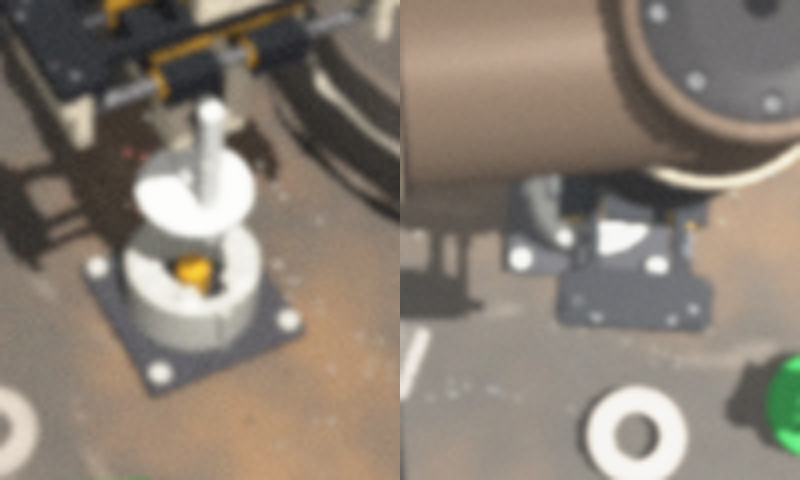

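```bash
cat > fit.py <<'E'
from h import *
from scipy.optimize import minimize
from scipy.ndimage import map_coordinates, gaussian_filter
a=np.linspace(0,2*np.pi,180,endpoint=False)
def circ(n,G,z,r,c0,sel=None,w=.0025):
    G=gaussian_filter(G.astype(float),.6)
    th=a if sel is None else a[sel(a)]
    def samp(c,rr):
        uv=proj(n,np.c_[c[0]+rr*np.cos(th),c[1]+rr*np.sin(th),np.full(len(th),z)]); return map_coordinates(G,[uv[:,1],uv[:,0]],order=1)
    f=lambda c:-np.mean(samp(c,r-w)-samp(c,r+w))
    best=min(((f((c0[0]+i,c0[1]+j)),c0[0]+i,c0[1]+j) for i in np.arange(-.014,.0141,.002) for j in np.arange(-.014,.0141,.002)))
    o=minimize(f,best[1:],method="Nelder-Mead",options=dict(xatol=1e-4,initial_simplex=[best[1:],(best[1]+.001,best[2]),(best[1],best[2]+.001)]))
    return o.x.round(4),round(-o.fun,1)
if __name__=="__main__":
    I1=np.load("scene.npz")["im"];T1=np.load("top.npz")["im"];s3=np.load("s3.npz");I3=s3["im"]
    g=lambda i:cv2.cvtColor(i,cv2.COLOR_RGB2GRAY)
    print("tcp",s3["eef_pos"].round(4),s3["ee_rot"])
    zt=s3["eef_pos"][2]-.131+.035+.024
    print("flange scene z",round(zt,4),circ("scene",g(I3),zt,.033,(.515,-.146)))
    P=cloud("scene",s3["d"]); m=(np.hypot(P[...,0]-.515,P[...,1]+.146)<.028)&(abs(P[...,2]-zt)<.012); print("flange depth z",np.nanmedian(P[m],0).round(4),m.sum())
    for n,G in(("scene",g(I1)),("top",g(T1))):
        print(n,"rim",circ(n,G,.045,.040,(.516,-.145)))
        im=I1 if n=="scene" else T1
        hsv=cv2.cvtColor(im,cv2.COLOR_RGB2HSV).astype(int)
        v,u=np.mgrid[:420,:560]; c=proj(n,[.516,-.145,.039])[0]
        y=(abs(hsv[...,0]-23)<8)&(hsv[...,1]>130)&(np.hypot(u-c[0],v-c[1])<12)
        f,cx,cy,o,M=cal(n)
        def ray(u,v,z):
            d=M@np.array([(u-cx)/f,(v-cy)/f,1]); return (o+d*(z-o[2])/d[2]).round(4)
        print(" pad",y.sum(),ray(u[y].mean(),v[y].mean(),.039))
        # bolts
        k=gaussian_filter(g(im).astype(float),.8); b=[]
        for sx in(1,-1):
            for sy in(1,-1):
                q=proj(n,[.516+sx*.043,-.145+sy*.043,.01])[0]
                w=(np.hypot(u-q[0],v-q[1])<4)
                t=np.where(w,k,0); t0=np.unravel_index(t.argmax(),t.shape); w=(np.hypot(u-t0[1],v-t0[0])<3); ww=np.clip(k-np.median(k[w]),0,None)*w
                b.append(ray((u*ww).sum()/ww.sum(),(v*ww).sum()/ww.sum(),.010)); print("  bolt",sx,sy,b[-1],round(t.max()))
        ctr=(b[0]+b[3])/2,(b[1]+b[2])/2; print(" centres",ctr, "diag dirs",[np.degrees(np.arctan2(*(p-q)[1::-1])).round(1) for p,q in((b[0],b[3]),(b[1],b[2]),(b[0],b[1]),(b[2],b[3]),(b[0],b[2]),(b[1],b[3]))])
E
python3 fit.py
```

```text
tcp [ 0.5169 -0.1458  0.1843] [-3.14058946e+00 -1.15073789e-04 -1.63319339e+00]
flange scene z 0.1123 (array([ 0.5161, -0.1447]), np.float64(61.4))
flange depth z [ 0.5096 -0.1501  0.1129] 316
scene rim (array([ 0.5178, -0.1428]), np.float64(60.4))
 pad 62 [ 0.5175 -0.1452  0.039 ]
  bolt 1 1 [ 0.5536 -0.0938  0.01  ] 233
  bolt 1 -1 [ 0.56   -0.1868  0.01  ] 211
  bolt -1 1 [ 0.4791 -0.0945  0.01  ] 209
  bolt -1 -1 [ 0.473  -0.1813  0.01  ] 209
 centres (array([ 0.5133 , -0.13755,  0.01   ]), array([ 0.51955, -0.14065,  0.01   ])) diag dirs [np.float64(47.4), np.float64(-48.8), np.float64(93.9), np.float64(86.0), np.float64(0.5), np.float64(-3.6)]
top rim (array([ 0.5196, -0.1458]), np.float64(81.4))
 pad 50 [ 0.5193 -0.1449  0.039 ]
  bolt 1 1 [ 0.5658 -0.1066  0.01  ] 233
  bolt 1 -1 [ 0.5606 -0.1921  0.01  ] 236
  bolt -1 1 [ 0.4799 -0.1006  0.01  ] 236
  bolt -1 -1 [ 0.4741 -0.1871  0.01  ] 238
 centres (array([ 0.51995, -0.14685,  0.01   ]), array([ 0.52025, -0.14635,  0.01   ])) diag dirs [np.float64(41.3), np.float64(-48.6), np.float64(86.5), np.float64(86.2), np.float64(-4.0), np.float64(-3.3)]
```

```bash
python3 - <<'E'
from fit import *
I1=np.load("scene.npz")["im"];T1=np.load("top.npz")["im"];I3=np.load("s3.npz")["im"]
g=lambda i:cv2.cvtColor(i,cv2.COLOR_RGB2GRAY)
v=np.arctan2(.5,.33)
for lim in(80,100,120):
    sel=lambda a:np.abs((a-v+np.pi)%(2*np.pi)-np.pi)<np.radians(lim)
    for w in(.002,.003): print(lim,w,"flange",[circ("scene",g(I3),z,.033,(.515,-.146),sel,w) for z in(.1113,.1123)],"rim",circ("scene",g(I1),.045,.040,(.516,-.145),sel,w))
vt=np.arctan2(-.126,.146)
sel=lambda a:np.abs((a-vt+np.pi)%(2*np.pi)-np.pi)<np.radians(110)
print("top",circ("top",g(T1),.045,.04,(.516,-.145),sel,.002),circ("top",g(T1),.045,.04,(.516,-.145),sel,.003))
# cap on hook, both views (x of tcp when gripped .5148,.1564)
print("hook flange top",[circ("top",g(T1),.059,.033,(.515,.156),None,w) for w in(.002,.003)],"scene",[circ("scene",g(I1),.059,.033,(.515,.156),None,w) for w in(.002,.003)])
E
```

```text
Traceback (most recent call last):
  File "fit.py", line 11, in circ
    best=min(((f((c0[0]+i,c0[1]+j)),c0[0]+i,c0[1]+j) for i in np.arange(-.014,.0141,.002) for j in np.arange(-.014,.0141,.002)))
  File "fit.py", line 11, in <genexpr>
    best=min(((f((c0[0]+i,c0[1]+j)),c0[0]+i,c0[1]+j) for i in np.arange(-.014,.0141,.002) for j in np.arange(-.014,.0141,.002)))
               ~^^^^^^^^^^^^^^^^^^^
  File "fit.py", line 10, in <lambda>
    f=lambda c:-np.mean(samp(c,r-w)-samp(c,r+w))
                        ~~~~^^^^^^^
  File "fit.py", line 9, in samp
    uv=proj(n,np.c_[c[0]+rr*np.cos(th),c[1]+rr*np.sin(th),np.full(len(th),z)]); return map_coordinates(G,[uv[:,1],uv[:,0]],order=1)
  File "h.py", line 15, in proj
    f,cx,cy,o,M=cal(n); p=(np.atleast_2d(P)-o)@M
                ~~~^^^
  File "h.py", line 5, in cal
    c=vision.calibration(n); f=210/np.tan(np.radians(c["fovy"])/2)
ValueError: time passes only in moves, steps and waits
```

Calibration calls seem to be rate-limited, so I'll cache them.

```bash
sed -i 's/^def cal(n):/import functools\n@functools.lru_cache\ndef cal(n):/' h.py; python3 - <<'E'
from fit import *
I1=np.load("scene.npz")["im"];T1=np.load("top.npz")["im"];I3=np.load("s3.npz")["im"]
g=lambda i:cv2.cvtColor(i,cv2.COLOR_RGB2GRAY)
v=np.arctan2(.5,.33)
for lim in(80,100,120):
    sel=lambda a:np.abs((a-v+np.pi)%(2*np.pi)-np.pi)<np.radians(lim)
    for w in(.002,.003): print(lim,w,"flange",[circ("scene",g(I3),z,.033,(.515,-.146),sel,w) for z in(.1113,.1123)],"rim",circ("scene",g(I1),.045,.040,(.516,-.145),sel,w))
vt=np.arctan2(-.126,.146)
sel=lambda a:np.abs((a-vt+np.pi)%(2*np.pi)-np.pi)<np.radians(110)
print("top",circ("top",g(T1),.045,.04,(.516,-.145),sel,.002),circ("top",g(T1),.045,.04,(.516,-.145),sel,.003))
print("hook flange top",[circ("top",g(T1),.059,.033,(.515,.156),None,w) for w in(.002,.003)],"scene",[circ("scene",g(I1),.059,.033,(.515,.156),None,w) for w in(.002,.003)])
E
```

```text
80 0.002 flange [(array([ 0.5189, -0.1407]), np.float64(43.3)), (array([ 0.5183, -0.1415]), np.float64(43.4))] rim (array([ 0.5182, -0.1422]), np.float64(47.8))
80 0.003 flange [(array([ 0.5189, -0.1408]), np.float64(60.0)), (array([ 0.5184, -0.1415]), np.float64(60.0))] rim (array([ 0.5181, -0.1422]), np.float64(66.9))
100 0.002 flange [(array([ 0.5185, -0.1412]), np.float64(49.6)), (array([ 0.518 , -0.1419]), np.float64(49.7))] rim (array([ 0.518 , -0.1423]), np.float64(50.8))
100 0.003 flange [(array([ 0.5188, -0.1411]), np.float64(67.9)), (array([ 0.5182, -0.1418]), np.float64(68.1))] rim (array([ 0.5181, -0.1424]), np.float64(70.9))
120 0.002 flange [(array([ 0.5183, -0.1414]), np.float64(53.0)), (array([ 0.5178, -0.1422]), np.float64(53.2))] rim (array([ 0.518 , -0.1424]), np.float64(54.6))
120 0.003 flange [(array([ 0.5181, -0.1416]), np.float64(72.9)), (array([ 0.5176, -0.1424]), np.float64(73.2))] rim (array([ 0.518 , -0.1426]), np.float64(76.2))
top (array([ 0.5202, -0.1465]), np.float64(66.8)) (array([ 0.5201, -0.1465]), np.float64(90.3))
hook flange top [(array([0.518, 0.157]), np.float64(58.0)), (array([0.5181, 0.1571]), np.float64(80.0))] scene [(array([0.5145, 0.1563]), np.float64(45.4)), (array([0.5145, 0.1561]), np.float64(65.0))]
```

Scene and top views agree that the cap is over the housing within about 1 mm, and the yaw matches. Descending.

Request:
carry_out:
  commands:
    - {"dp":[0.0005,0,0.01],"rotation":[0,0,0]}
    - {"dp":[0,0,0.013],"rotation":[0,0,0]}
    - {"dp":[0,0,0.013],"rotation":[0,0,0]}
    - {"dp":[0,0,0.004],"rotation":[0,0,0]}
    - {"dp":[0,0,0],"rotation":[0,0,0]}

```text
t: 9.65
eef_pos: [0.5162, -0.1463, 0.143]
ee_rot: [3.141, -0.0, -1.633]
force: [0.2, 0.4, -1.9]
width: 0.0119
gripper_force: 45.0
```

Request:
carry_out:
  commands:
    - {"dp":[0,0,0.002],"rotation":[0,0,0]}
    - {"dp":[0,0,0.002],"rotation":[0,0,0]}
    - {"dp":[0,0,0],"rotation":[0,0,0]}

```text
t: 10.02
eef_pos: [0.5163, -0.1463, 0.1396]
ee_rot: [-3.141, 0.0, -1.633]
force: [-0.9, -0.3, -2.0]
width: 0.0119
gripper_force: 45.0
```

Request:
carry_out:
  commands:
    - {"dp":[0,0,0.002],"rotation":[0,0,0]}
    - {"dp":[0,0,0.001],"rotation":[0,0,0]}
    - {"dp":[0,0,0],"rotation":[0,0,0]}

```text
t: 10.4
eef_pos: [0.5163, -0.1463, 0.1365]
ee_rot: [3.141, -0.0, -1.633]
force: [0.8, 0.2, -2.1]
width: 0.0118
gripper_force: 45.0
```

Request:
carry_out:
  commands:
    - {"dp":[0,0,0.002],"rotation":[0,0,0]}
    - {"dp":[0,0,0.002],"rotation":[0,0,0]}
    - {"dp":[0,0,0],"rotation":[0,0,0]}

```text
t: 10.78
eef_pos: [0.5166, -0.1463, 0.1328]
ee_rot: [-3.141, -0.0, -1.633]
force: [-0.8, 0.1, 3.5]
width: 0.0116
gripper_force: 45.0
```

Request:
carry_out:
  commands:
    - {"dp":[0,0,0.002],"rotation":[0,0,0]}
    - {"dp":[0,0,0.002],"rotation":[0,0,0]}
    - {"dp":[0,0,0],"rotation":[0,0,0]}

```text
t: 11.15
eef_pos: [0.5166, -0.1463, 0.1287]
ee_rot: [-3.141, -0.0, -1.633]
force: [-1.2, 1.1, 5.6]
width: 0.012
gripper_force: 45.0
```

Request:
carry_out:
  commands:
    - {"dp":[0,0,0.002],"rotation":[0,0,0]}
    - {"dp":[0,0,0.002],"rotation":[0,0,0]}
    - {"dp":[0,0,0],"rotation":[0,0,0]}

```text
t: 11.52
eef_pos: [0.5166, -0.1463, 0.1249]
ee_rot: [-3.141, -0.0, -1.633]
force: [-1.6, 1.4, 6.2]
width: 0.0117
gripper_force: 45.0
```

Request:
carry_out:
  commands:
    - {"dp":[0,0,0.001],"rotation":[0,0,0]}
    - {"dp":[0,0,0.001],"rotation":[0,0,0]}
    - {"dp":[0,0,0],"rotation":[0,0,0]}

```text
t: 11.9
eef_pos: [0.5167, -0.1463, 0.1233]
ee_rot: [-3.141, -0.0, -1.633]
force: [-1.6, 0.5, 8.5]
width: 0.0118
gripper_force: 45.0
```

Request:
carry_out:
  commands:
    - {"dp":[0,0,0.001],"rotation":[0,0,0]}
    - {"dp":[0,0,0.0005],"rotation":[0,0,0]}
    - {"dp":[0,0,0],"rotation":[0,0,0]}

```text
t: 12.28
eef_pos: [0.5168, -0.1463, 0.1231]
ee_rot: [-3.14, -0.0, -1.632]
force: [-5.9, 4.3, 22.7]
width: 0.0115
gripper_force: 45.0
```

Rim contact found: TCP z stalled at 0.123 and the force went up. Now I'll turn clockwise in steps, watching the force.

Request:
carry_out:
  commands:
    - {"dp":[0,0,-0.0005],"rotation":[0,0,0]}
    - {"dp":[0,0,0],"rotation":[0,0,5]}
    - {"dp":[0,0,0],"rotation":[0,0,5]}
    - {"dp":[0,0,0],"rotation":[0,0,5]}
    - {"dp":[0,0,0],"rotation":[0,0,5]}
    - {"dp":[0,0,0],"rotation":[0,0,0]}
  force: 58

```text
t: 13.02
eef_pos: [0.517, -0.147, 0.1232]
ee_rot: [-3.14, -0.001, -1.983]
force: [-3.0, -3.2, 17.4]
width: 0.012
gripper_force: 58.0
```

```bash
python3 -c "
from h import *
s=readout.get_state(); print(s['moment'],s['force'],s['eef_pos'],np.degrees(s['ee_rot']),s['q'])"
```

```text
[-0.60475161  1.58301517 -0.06046728] [-3.01784349 -3.17407454 17.36022966] [ 0.51695108 -0.1470166   0.12320009] [-1.79892128e+02 -4.20980123e-02 -1.13600266e+02] [ 0.08892752  0.25534113 -0.46253961  0.00205824 -0.85161793 -0.50218406]
```

Request:
carry_out:
  commands:
    - {"dp":[0,0,0],"rotation":[0,0,6]}
    - {"dp":[0,0,0],"rotation":[0,0,6]}
    - {"dp":[0,0,0],"rotation":[0,0,6]}
    - {"dp":[0,0,0],"rotation":[0,0,6]}
    - {"dp":[0,0,0],"rotation":[0,0,6]}
    - {"dp":[0,0,0],"rotation":[0,0,0]}

```text
t: 13.78
eef_pos: [0.5168, -0.1468, 0.1232]
ee_rot: [-3.14, 0.0, -2.507]
force: [-3.3, -0.9, 16.3]
width: 0.0118
gripper_force: 58.0
```

Request:
carry_out:
  commands:
    - {"dp":[0,0,0],"rotation":[0,0,6]}
    - {"dp":[0,0,0],"rotation":[0,0,6]}
    - {"dp":[0,0,0],"rotation":[0,0,6]}
    - {"dp":[0,0,0],"rotation":[0,0,6]}
    - {"dp":[0,0,0],"rotation":[0,0,6]}
    - {"dp":[0,0,0],"rotation":[0,0,0]}

```text
t: 14.52
eef_pos: [0.517, -0.1466, 0.1232]
ee_rot: [-3.141, 0.002, -3.03]
force: [-3.9, 0.2, 16.1]
width: 0.0117
gripper_force: 58.0
```

```bash
python3 -c "
from h import *
s=readout.get_state(); print(s['moment'],s['force'],s['eef_pos'],np.degrees(s['ee_rot']),s['q'])"
```

```text
[ 0.45928712  1.52768426 -0.06064385] [-3.89699319  0.18505608 16.05411452] [ 0.51695542 -0.14657265  0.12317082] [-1.79947380e+02  8.80932274e-02 -1.73625500e+02] [ 8.93412755e-02  2.55199167e-01 -4.62461687e-01  1.17565921e-03
 -8.51578544e-01 -1.54965613e+00]
```

Request:
carry_out:
  commands:
    - {"dp":[0,0,0],"rotation":[0,0,5]}
    - {"dp":[0,0,0],"rotation":[0,0,5]}
    - {"dp":[0,0,0],"rotation":[0,0,2]}
    - {"dp":[0,0,0],"rotation":[0,0,2]}
    - {"dp":[0,0,0],"rotation":[0,0,0]}

```text
t: 15.15
eef_pos: [0.5172, -0.1464, 0.1232]
ee_rot: [-3.141, 0.002, 3.01]
force: [-2.8, 1.5, 15.9]
width: 0.0119
gripper_force: 58.0
```

```bash
python3 -c "
from h import *
s=readout.get_state(); print(s['moment'],s['force'],s['eef_pos'],np.degrees(s['ee_rot']))
S=lambda a,s:cv2.resize(a,None,fx=s,fy=s,interpolation=cv2.INTER_CUBIC)
im,d=vision.grab_frame('scene'); T,dt=vision.grab_frame('top')
cv2.imwrite('pics/turn.png',np.hstack([S(im[205:325,250:350],4),S(T[180:300,285:385],4)])[...,::-1])"
```

```text
[0.87862266 1.31600496 0.0973264 ] [-2.84703306  1.50609626 15.88453904] [ 0.51720467 -0.14635931  0.12319025] [-1.79984866e+02  1.23243369e-01  1.72450757e+02]
```

View pics/turn.png

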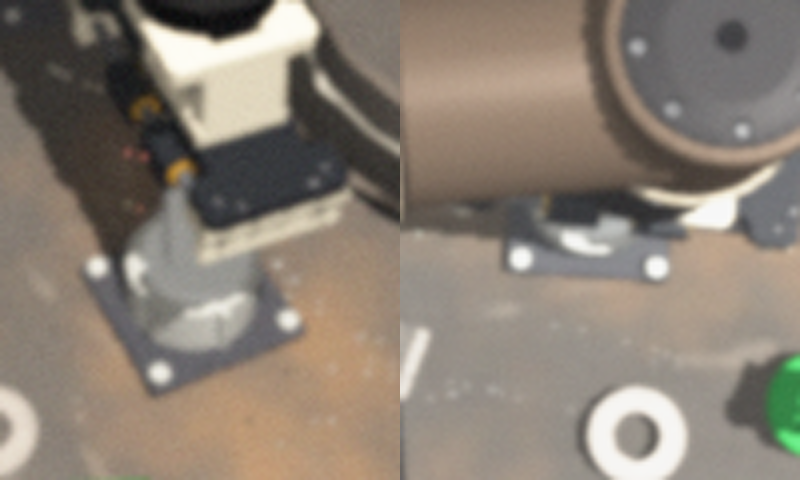

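The picture shows the flange down on the rim (crop about (195,270)) and the tab turned with the gripper. The z moment changed sign after 94°, so the stop is being touched. I'll press a little further into it.

Request:
carry_out:
  commands:
    - {"dp":[0,0,0],"rotation":[0,0,1]}
    - {"dp":[0,0,0],"rotation":[0,0,1]}
    - {"dp":[0,0,0],"rotation":[0,0,0]}

```text
t: 15.62
eef_pos: [0.5173, -0.1463, 0.1232]
ee_rot: [-3.142, 0.002, 2.975]
force: [-2.9, 1.5, 16.7]
width: 0.0117
gripper_force: 58.0
```

```bash
python3 -c "
from h import *
s=readout.get_state(); print(s['moment'],s['force'],s['eef_pos'],np.degrees(s['ee_rot']))"
```

```text
[1.19119296 1.20865172 0.30254008] [-2.85091374  1.48169394 16.68022126] [ 0.51731278 -0.14626107  0.12316293] [-1.79997430e+02  1.33280194e-01  1.70476375e+02]
```

Request:
carry_out:
  commands:
    - {"dp":[0,0,0.0005],"rotation":[0,0,0.5]}
    - {"dp":[0,0,0],"rotation":[0,0,0]}
    - {"dp":[0,0,0],"rotation":[0,0,0]}

```text
t: 16.0
eef_pos: [0.5174, -0.1462, 0.1231]
ee_rot: [-3.142, 0.003, 2.967]
force: [-4.6, 2.7, 19.4]
width: 0.0117
gripper_force: 58.0
```

```bash
python3 -c "
from h import *
s=readout.get_state(); print(s['moment'],s['force'],s['eef_pos'],np.degrees(s['ee_rot']))
if 15<s['force'][2]<35: print(arm.job_done())"
```

```text
[1.56533092 1.76488228 0.34769516] [-4.60852935  2.66583056 19.39106156] [ 0.51738786 -0.14623776  0.12313353] [-1.79997466e+02  1.52243397e-01  1.70006707e+02]
the job is handed in; nothing more can be done
None
```

I handed the job in at t = 16.0 s with the aluminium cap in the housing, its flange pressed down on the rim at about 19 N, turned about 96° clockwise against its stop, and still gripped; I took no final picture of the loose things lying around.

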